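# Tighten a spray-chamber clamp through its star-wheel slot

### The job

Take the adjuster blade from its stand and, through the slot in the white housing, work the star wheel round tooth by tooth towards the tightening side until the rubber pad bears on the end of the glass spray chamber with its spring about half pressed in. Work by feel: never force the blade against the wheel or slot, never squeeze the glass hard, and turn the wheel only with the blade. Then put the blade back upright in its stand, fully down, leaving the other things alone.

Things in the scene. Friction and masses are not known exactly. Their poses are not given: they have to be found in the camera images.
- clamp: Fixed spray-chamber clamp. Frame: origin on the bench below the slot's centre, z up, x along the clamp from housing to backstop. White housing 60 (x) x 90 (y) x 80 high, centred on the origin; then an aluminium bed (x 30 to 220) with the carriage, V saddles under the glass and the backstop (face at x = 193.5). Nothing on the clamp is higher than 82
- slot (a point): Centre of the access slot, on the housing's top surface (80 above the bench). Slot 14 wide along the clamp's x, 30 long along its y, through the 6 thick top plate; axes as the clamp's. It lets the blade sweep just over one tooth at a time. A blade tip 15 to 16 below the top surface is 8 to 9 deep between the teeth
- wheel_axis (a point): Fixed point: centre of the steel star wheel, under the slot, 41 above the bench; axle along the clamp's x. 10 teeth, tip radius 32, root radius 22; teeth 7 thick, 12 wide (x), about 20 apart at the tips. Where the teeth stand varies, not measured: feel for a gap. Top teeth pushed to the clamp's +y tighten, 5 mm of carriage travel per tooth. Stiff (7 to 10 N at a tooth), stays as left
- blade: Loose adjuster blade, 0.12 kg, standing upright in its stand. Origin at the middle of the blade's lower tip, z up along the tool. Steel blade 4 thick (its y) x 9 wide (its x), 55 long below the handle; above it a black handle 18 (y) x 26 (x) x 65 high (55 to 120 above the tip), to be gripped across its 18 mm (y) faces. Keep its load on wheel or slot under 18 N: lower it slowly
- blade_grip (a point): Middle of the blade's black handle, 87.5 above the blade's tip; axes as the blade's
- stand: Fixed grey stand block for the blade, 64 x 64 x 66 high, origin under its middle. In its top a central pocket 17 (its x) x 11 (its y), 60 deep; in it the blade hangs, its handle's underside resting on the block's top (blade tip 11 above the bench), the blade's x along the stand's x (either way round)
- carriage: Dark steel carriage block of the clamp, 18 (x) x 46 (y) x 50 high, origin at its middle, 38 above the bench; moves along the clamp's x as the star wheel turns (5 mm per tooth). It carries the sprung pad on its +x side
- pad_face (a point): Centre of the front face of the black rubber pad (disc 28 in diameter, 6 thick), which looks along the clamp's +x at the end of the glass, 41 above the bench. With the spring relaxed it stands 25 ahead of the carriage's origin; a 10 mm gap then shows between disc and carriage
- pad (a joint): How far the pad's spring is pressed in, m: 0 relaxed, 0.010 fully in (hard stop, the disc against the carriage). Spring 1.5 N per mm. Half pressed in is 0.005
- glass: Loose glass spray chamber, a cylinder 44 in diameter and 80 long, 0.22 kg, lying in the V saddles along the clamp's x; origin at its middle, 41 above the bench. It first slides up to about 0.5 mm to the backstop when pushed. At the start the pad stands 4 to 7 mm short of it. Bears at most 16 N
- glass_end (a point): Centre of the glass cylinder's end that faces the pad
- tube_rack: Bystander: fixed white box 70 x 70 x 55 with four capped tubes (82 high); may stand left or right of the clamp. Origin under its middle
- beaker: Bystander: glass beaker, 64 in diameter, 85 high. Origin under its middle
- flask: Bystander: amber bottle, 60 in diameter, 140 high. Origin under its middle
- jar: Bystander: clear jar, 64 in diameter, 75 high. Origin under its middle
- wrench: Bystander: steel wrench lying flat
- vial: Bystander: glass vial, 28 in diameter, 50 high. Origin under its middle
- collar: Bystander: brass collar lying flat, 44 in diameter, 12 high. Origin under its middle
There are look-alikes about, which are no part of the job. What is shaped like the stand but yellow is not meant.

How it is judged:
On the way, in this order (a step that is already met when the one before it is completed fails the run):
1. the blade's tip is in through the slot, down among the star wheel's teeth (z of blade in the frame of clamp between 0.045 and 0.071 m and x of blade in the frame of clamp between -0.008 and 0.008 m and y of blade in the frame of clamp between -0.016 and 0.016 m), for 0.1 s.
2. the pad bears on the glass with its spring pressed in 2 to 8 mm (value of joint pad between 0.002 and 0.008 m and contact force between glass and carriage above 2 N), for 0.2 s.
At the end, for the whole second after the job is handed in: The pad bears on the glass with more than 2 N, its spring pressed in between 2 and 8 mm; the glass and blade are at rest; the blade stands upright (within 0.06 rad) in its stand, fully down (tip within 3 mm of its resting height of 11 mm) (all of step 2 and horizontal distance between blade and stand below 0.008 m and height (world z) of blade below 0.014 m and angle between blade's own z axis and vertical below 0.06 rad and linear speed of blade below 0.02 m/s and linear speed of glass below 0.01 m/s); the robot touches nothing.
It fails at once if the blade presses on the clamp (star wheel, slot or housing) with more than 18 N (contact force between blade and clamp above 18 N).
It fails at once if the glass is squeezed by the pad with more than 16 N (contact force between glass and carriage above 16 N).
It fails at once if the robot's arm or fingers push on the clamp, its wheel or its carriage (over 3 N) (contact force between any of the arm, the fingers and clamp above 3 N).
It fails at once if the blade pushes the carriage, or blade or robot touches the glass (over 1 N) (contact force between blade and carriage above 1 N or contact force between glass and blade above 1 N or contact force between glass and the arm above 1 N or contact force between glass and the fingers above 1 N).
It fails at once if a bystander is moved by more than 20 mm (distance of any of beaker, flask, jar, wrench, vial, collar from where it was at the start of the episode above 0.02 m).
It also fails if it takes over 72 s, if anything falls off the work surface, if the arm or the gripper's body presses on something with over 40 N, if the wrist force passes 120 N, or if a joint passes its speed limit or range.

### The arm

A 7-joint arm with a two-finger parallel gripper is mounted at the origin on the work surface. World frame = base frame: x ahead of the robot, y to its left, z up, the work surface at z = 0. Lengths are in m, angles in rad, forces in N, time in s.
With the tool pointing down it reaches from about 0.425 to 0.875 m from the base axis. Payload 9.9 kg.
Tool frame: the origin (TCP) lies at the centre of the arm's flange, where the gripper is bolted on; the fingertips stand 173 mm ahead of it and the grasp point (between the pads) lies 155 mm ahead of it; z points along the fingers, y is the line along which they close (so a half turn about z gives the same grasp; the last joint's range is limited). The gripper opens to 85 mm and grips with 20 to 120 N. Pads are 22 mm wide; open, the fingers measure 114 mm over their backs; the gripper's body (76 mm by 85 mm) begins 54 mm behind the grasp point. The pads swing forward as they close: fully open they stand 13 mm farther back than shut.
Start: joints at [-1.361, 0.576, 0.025, 1.437, -0.015, 1.129, -0.057], TCP at [0.195, 0.646, 0.405] pointing down, gripper open.
Joint ranges: [-2.76, 2.76], [-0.34, 2.15], [-1.52, 1.57], [0.19, 2.46], [-1.09, 4.23], [0.17, 1.99], [-2.82, 2.82]. Speed limits (rad/s): [2.22, 2.22, 3.01, 3.01, 3.14, 3.14, 3.14].

### API

Orientations are given as a rotation vector (axis times angle).
In Python, from bench import bot, get_image gives the robot as it stands.
- The arm moves only by the tool step_arm, never from a script. Its argument "series" is a list of rows, each an object with "turn": the turn, a rotation vector about the tool's x, y, z in units of 10 degrees (1.0 is 10 degrees), a list of three; "delta_pos": the shift along the tool's x, y, z in m, a list of three; "hand": the finger opening in m, from 0 to 0.0854. A call has 1 to 20 rows; each row is the pose to reach, as a shift and turn from the pose commanded when the call began, along the tool's axes at that moment; what a row does not reach only later rows make up. A row lasts 1/8 s, in which the tool goes at most 62.5 mm and 10.7 degrees, less where a joint would pass 70% of its speed; a pose out of reach is approached as far as the arm can. A call with a gripper value outside its range is refused whole. The fingers move at their own pace and stop on an object; "grip_force" is the grip in N (left out, the last holds). Time passes only in rows, so rows that repeat a pose let the fingers close. It gives the time, the measured TCP pose, the force, the opening and the grip force at its end, in the units of the state.
- bot.get_obs(): the state, without advancing time (a new reading comes with each control period).
- get_image(name): name is "side" or "top" or "wrist"; returns a dict with "pixels" (400x640x3 uint8, red, green, blue), "camera_matrix" (3x3 intrinsics, pixels), "D" ([k1, k2, p1, p2, k3] as OpenCV has them; the pictures are not rectified), "origin" and "rotation" of the camera in the world; the wrist camera has in their place "mount" (4x4, takes a point from camera to tool coordinates, whose origin is the TCP and whose axes are the flange's). Camera axes: x right, y up, looking along -z (the intrinsics and any distortion apply to the point x, -y, -z); pixel columns grow to the right and rows downward; lengths in m; the calibration is good to about 2 mm. A picture is of the moment at which its call begins: read the wrist's pose just before it. There is no depth.
- bot.sign_off(): hands the job in; it is judged then, once.
The state is a dict: "time_s": time; "qpos": joint angles; "qvel": joint speeds; "effort": joint torques, N m; "ee_pos": TCP position; "tool_rot": TCP orientation; "force": force on the tool from outside, world axes, zero at the start; "wrist_torque": the same for the moment, N m; "grip_width": finger opening in m; "gripper_force": force on a finger pad.
Only numpy, scipy, OpenCV 4.12 (cv2) and the standard library are available. Lean on these libraries where they do the work, as an engineer would, in place of code of your own. Each camera call takes 0.05 s, during which the arm holds its last target. There are 200 camera calls.

## Working session

There is one attempt and no reset: what is moved stays moved. The work goes in short steps, Python scripts to look and compute and a tool call to move; the robot and the scene stay as the last step left them, time stands still between calls to the robot, and variables do not carry over. Pictures are saved under pics/ and viewed, at most 10 in all, crops included, and the job is handed in when it is done.

Besides the shell and the picture viewer there is one more tool, called after "Emit:" as name([rows], argument=value, ...), one row to a line, values as JSON. step_arm: Moves the arm, as the interface text tells. Its arguments: {"type":"object","properties":{"series":{"type":"array"},"grip_force":{"type":"number"}},"required":["series"]}

```bash
mkdir -p pics; ls; python3 - <<'E'
from bench import bot,get_image
import cv2,pickle
o=bot.get_obs();print(o)
for n in("top","side"):
    d=get_image(n);pickle.dump(d,open(n+'.pkl','wb'));cv2.imwrite(f'pics/{n}0.png',d['pixels'][:,:,::-1]);print({k:v for k,v in d.items() if k!='pixels'})
E
```

```text
pics
{'time_s': 0.0, 'qpos': array([-1.36076888,  0.57653534,  0.02481212,  1.43792121, -0.0150125 ,
        1.12895381, -0.05650055]), 'qvel': array([-4.16038990e-04,  1.19120804e-03,  6.45103567e-05,  3.32318763e-03,
        1.12339742e-03,  1.50042692e-03, -8.77584915e-04]), 'effort': array([-1.73765505e-05, -7.65749645e+01,  2.25004479e+00, -2.85954040e+01,
        1.52132276e-02,  1.26706148e-02, -4.35964523e-06]), 'ee_pos': array([0.19540815, 0.64592759, 0.40383485]), 'tool_rot': array([-4.59772460e-01, -3.10758082e+00,  2.55035561e-03]), 'force': array([ 0.21304413, -0.83025923,  0.34557475]), 'wrist_torque': array([ 0.00169314, -0.03193388, -0.02538174]), 'gripper_force': 0.0, 'grip_width': 0.08511766154580992}
{'camera_matrix': array([[372.96675265,   0.        , 320.80288204],
       [  0.        , 372.96675265, 205.95157516],
       [  0.        ,   0.        ,   1.        ]]), 'D': array([-0.08452974,  0.        ,  0.        ,  0.        ,  0.        ]), 'origin': array([0.37627867, 0.0271057 , 1.21287518]), 'rotation': array([ 0.0903057 , -0.08123016, -1.55873048])}
{'camera_matrix': array([[427.40799462,   0.        , 329.94668566],
       [  0.        , 427.40799462, 208.47552026],
       [  0.        ,   0.        ,   1.        ]]), 'D': array([-0.02474509,  0.        ,  0.        ,  0.        ,  0.        ]), 'origin': array([ 0.08329417, -0.65816322,  0.88075173]), 'rotation': array([ 0.76330393, -0.21606001, -0.48988574])}
```

View pics/top0.png

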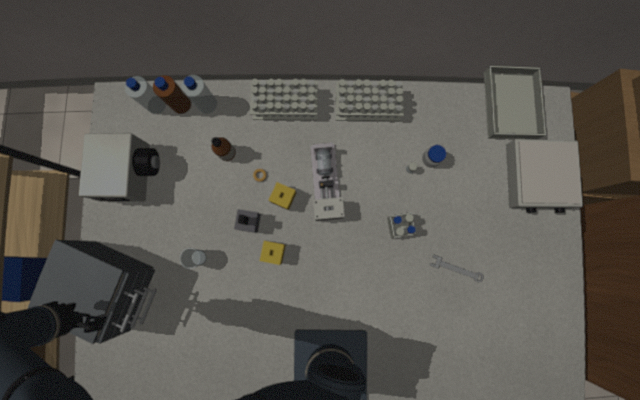

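View pics/side0.png

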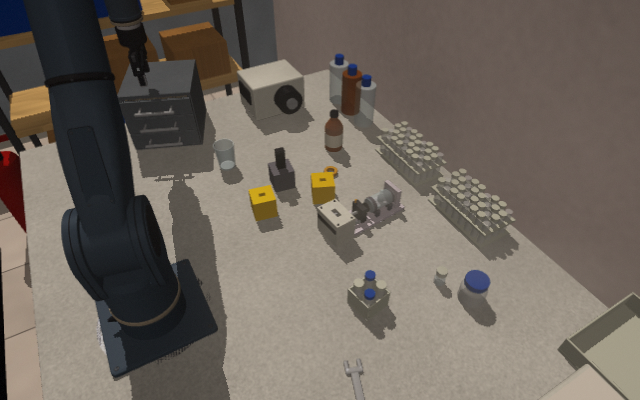

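The top view shows the housing at about (329,207), with the clamp running up to the glass at (324,155). The grey stand and blade are at (248,221), and the two blocks at (282,195) and (272,253) are yellow decoys. I'll zoom in to get exact points.

```bash
cat > h.py <<'E'
import numpy as np,cv2,pickle
from scipy.spatial.transform import Rotation as R
def ray(d,uv,T=None):
    K=d['camera_matrix'];p=cv2.undistortPoints(np.array([[uv]],float),K,d['D'])[0,0]
    v=np.array([p[0],-p[1],-1.]);
    if T is None: return np.array(d['origin']),R.from_rotvec(d['rotation']).as_matrix()@v
    return T[:3,3],T[:3,:3]@v
def onz(d,uv,z,T=None):
    o,v=ray(d,uv,T);return o+v*(z-o[2])/v[2]
def proj(d,P,T=None):
    if T is None: o,M=np.array(d['origin']),R.from_rotvec(d['rotation']).as_matrix()
    else: o,M=T[:3,3],T[:3,:3]
    c=(np.atleast_2d(P)-o)@M; c=c*[1,-1,-1]
    return cv2.projectPoints(c,np.zeros(3),np.zeros(3),d['camera_matrix'],d['D'])[0][:,0]
def wristT(d,o):
    T=np.eye(4);T[:3,:3]=R.from_rotvec(o['tool_rot']).as_matrix();T[:3,3]=o['ee_pos'];return T@d['mount']
E
python3 - <<'E'
from h import *
t=pickle.load(open('top.pkl','rb'))['pixels']
c=cv2.resize(t[135:245,225:355],None,fx=5.4,fy=5.4,interpolation=cv2.INTER_CUBIC)
cv2.imwrite('pics/tc.png',c[:,:,::-1])
E
```

```text
(no output)
```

View pics/tc.png

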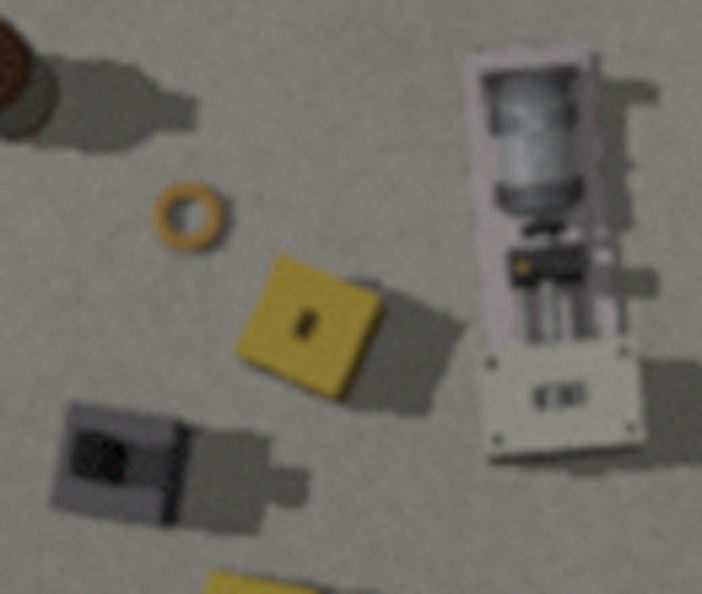

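```bash
python3 - <<'E'
from h import *
d=pickle.load(open('top.pkl','rb'))
f=lambda c,z:onz(d,(225+(c[0]+.5)/5.4-.5,135+(c[1]+.5)/5.4-.5),z)
for c in [(483,350),(637,338),(645,442),(488,455),(560,396)]: print('H',f(c,.08).round(4))
for c in [(68,402),(180,420),(163,524),(50,508)]: print('S',f(c,.066).round(4))
print('handle',f((98,457),.131).round(4),'glass',f((537,140),.06).round(4))
E
```

```text
H [0.5206 0.0553 0.08  ]
H [ 0.5283 -0.032   0.08  ]
H [ 0.4692 -0.0368  0.08  ]
H [0.4609 0.0517 0.08  ]
H [0.4948 0.0114 0.08  ]
S [0.4899 0.2942 0.066 ]
S [0.4802 0.229  0.066 ]
S [0.4205 0.2371 0.066 ]
S [0.4288 0.3025 0.066 ]
handle [0.4537 0.2616 0.131 ] glass [0.6472 0.0258 0.06  ]
```

```bash
cat >> h.py <<'E'
def Rt(yaw,flip=0):
    # tool down, tool y along +-(yaw-rotated world y)
    y=np.array([-np.sin(yaw),np.cos(yaw),0])*(-1 if flip else 1); z=np.array([0,0,-1.]);x=np.cross(y,z)
    return np.c_[x,y,z]
def move(o,P,M,cp=None):
    M0=R.from_rotvec(o['tool_rot']).as_matrix(); p0=np.array(o['ee_pos'])
    return (M0.T@(np.array(P)-p0)).round(4), (np.degrees((R.from_matrix(M0.T@M)).as_rotvec())/10).round(3)
E
python3 - <<'E'
from h import *
from bench import bot,get_image
o=bot.get_obs();print(R.from_rotvec(o['tool_rot']).as_matrix().round(3))
d=get_image('wrist');print(d['mount'],d['camera_matrix'])
for y in(-8,82):
  for f in(0,1):
    M=Rt(np.radians(y),f);print(y,f,move(o,[.455,.266,.41],M))
E
```

```text
[[-0.957  0.29  -0.   ]
 [ 0.29   0.957 -0.001]
 [-0.    -0.001 -1.   ]]
[[-4.48606659e-04  9.61849198e-01  2.73579823e-01  6.87455694e-02]
 [ 9.99999871e-01  3.66799294e-04  3.50175659e-04  3.03374338e-05]
 [ 2.36467290e-04  2.73579945e-01 -9.61849239e-01  3.11196347e-02]
 [ 0.00000000e+00  0.00000000e+00  0.00000000e+00  1.00000000e+00]] [[355.09283236   0.         315.03687695]
 [  0.         355.09283236 197.28449751]
 [  0.           0.           1.        ]]
-8 0 (array([-0.3585, -0.2885, -0.0056]), array([-0.008, -0.   , -0.883]))
-8 1 (array([-0.3585, -0.2885, -0.0056]), array([-1.0000e-03,  1.3000e-02,  1.7117e+01]))
82 0 (array([-0.3585, -0.2885, -0.0056]), array([-6.000e-03, -7.000e-03, -9.883e+00]))
82 1 (array([-0.3585, -0.2885, -0.0056]), array([-7.000e-03,  6.000e-03,  8.117e+00]))
```

Emit:
step_arm([
  {"delta_pos": [-0.1, -0.08, 0], "turn": [0, 0, -0.4], "hand": 0.085},
  {"delta_pos": [-0.2, -0.16, 0], "turn": [0, 0, -0.883], "hand": 0.085},
  {"delta_pos": [-0.3585, -0.2885, 0], "turn": [0, 0, -0.883], "hand": 0.085},
  {"delta_pos": [-0.3585, -0.2885, 0], "turn": [0, 0, -0.883], "hand": 0.085},
  {"delta_pos": [-0.3585, -0.2885, 0], "turn": [0, 0, -0.883], "hand": 0.085},
  {"delta_pos": [-0.3585, -0.2885, 0], "turn": [0, 0, -0.883], "hand": 0.085},
  {"delta_pos": [-0.3585, -0.2885, 0], "turn": [0, 0, -0.883], "hand": 0.085},
  {"delta_pos": [-0.3585, -0.2885, 0], "turn": [0, 0, -0.883], "hand": 0.085},
  {"delta_pos": [-0.3585, -0.2885, 0], "turn": [0, 0, -0.883], "hand": 0.085},
  {"delta_pos": [-0.3585, -0.2885, 0], "turn": [0, 0, -0.883], "hand": 0.085},
  {"delta_pos": [-0.3585, -0.2885, 0], "turn": [0, 0, -0.883], "hand": 0.085},
  {"delta_pos": [-0.3585, -0.2885, 0], "turn": [0, 0, -0.883], "hand": 0.085},
])

```text
time_s: 1.65
ee_pos: [0.4545, 0.267, 0.4047]
tool_rot: [-0.216, -3.134, -0.0]
force: [-0.8, 0.1, -0.7]
grip_width: 0.0852
gripper_force: 0.0
```

```bash
python3 - <<'E'
from h import *
from bench import bot,get_image
o=bot.get_obs();print(o['ee_pos'],o['tool_rot'],o['force'],o['wrist_torque'],o['time_s'])
d=get_image('wrist');pickle.dump((o,d),open('w1.pkl','wb'))
cv2.imwrite('pics/w1.png',d['pixels'][:,:,::-1])
E
```

```text
[0.45453081 0.26702975 0.40465196] [-2.16415287e-01 -3.13392518e+00 -1.64956354e-04] [-0.78879928  0.06199753 -0.74359478] [-0.0390992  -0.02875548 -0.03364862] 1.65
```

View pics/w1.png

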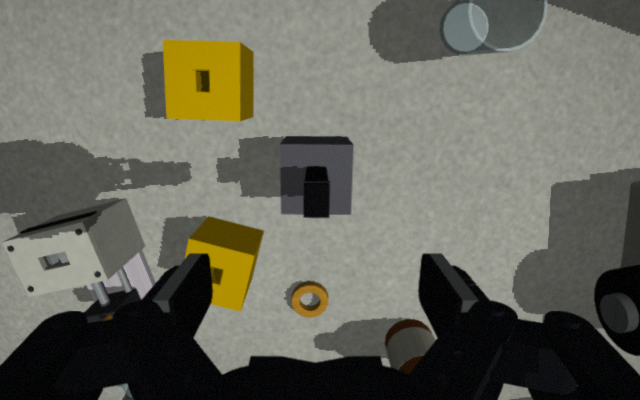

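```bash
python3 - <<'E'
from h import *
o,d=pickle.load(open('w1.pkl','rb'));T=wristT(d,o)
for z,L in ((.066,[(281,146),(352,146),(351,214),(281,214)]),(.131,[(304,181),(329,181),(329,217),(304,217)]),(.08,[(6,243),(82,218),(103,273),(30,293),(54,260)])):
    for p in L: print(z,p,onz(d,p,z,T).round(4))
# contour of black handle
E
```

```text
0.066 (281, 146) [0.4231 0.2415 0.066 ]
0.066 (352, 146) [0.4316 0.3024 0.066 ]
0.066 (351, 214) [0.4932 0.2947 0.066 ]
0.066 (281, 214) [0.4844 0.2313 0.066 ]
0.131 (304, 181) [0.4419 0.2609 0.131 ]
0.131 (329, 181) [0.4443 0.2782 0.131 ]
0.131 (329, 217) [0.4707 0.2748 0.131 ]
0.131 (304, 217) [0.4682 0.257  0.131 ]
0.08 (6, 243) [ 0.4733 -0.0323  0.08  ]
0.08 (82, 218) [0.4593 0.0538 0.08  ]
0.08 (103, 273) [0.515  0.0564 0.08  ]
0.08 (30, 293) [ 0.5276 -0.0279  0.08  ]
0.08 (54, 260) [0.4961 0.0115 0.08  ]
```

The wrist image shows the stand's top face at (281..352, 146..214). The handle top is centred at (316,199), with its narrow side across the finger direction, so the current orientation works for the grasp.

Emit:
step_arm([
  {"delta_pos": [-0.0025, 0.001, 0.04], "turn": [0, 0, 0], "hand": 0.06},
  {"delta_pos": [-0.0025, 0.001, 0.08], "turn": [0, 0, 0], "hand": 0.06},
  {"delta_pos": [-0.0025, 0.001, 0.12], "turn": [0, 0, 0], "hand": 0.06},
  {"delta_pos": [-0.0025, 0.001, 0.14], "turn": [0, 0, 0], "hand": 0.06},
  {"delta_pos": [-0.0025, 0.001, 0.156], "turn": [0, 0, 0], "hand": 0.06},
  {"delta_pos": [-0.0025, 0.001, 0.156], "turn": [0, 0, 0], "hand": 0.06},
  {"delta_pos": [-0.0025, 0.001, 0.156], "turn": [0, 0, 0], "hand": 0.06},
], grip_force=25)

```text
time_s: 2.58
ee_pos: [0.4578, 0.2671, 0.2493]
tool_rot: [0.219, 3.133, 0.001]
force: [0.4, 1.5, 0.4]
grip_width: 0.0601
gripper_force: 0.0
```

```bash
python3 - <<'E'
from h import *
from bench import bot,get_image
o=bot.get_obs();print(o['ee_pos'],o['tool_rot'],o['force'],o['wrist_torque'])
d=get_image('wrist');pickle.dump((o,d),open('w2.pkl','wb'))
cv2.imwrite('pics/w2.png',d['pixels'][:,:,::-1])
E
```

```text
[0.45782945 0.26705665 0.24926813] [2.18821024e-01 3.13338242e+00 6.89387975e-04] [0.36762554 1.48490565 0.39405856] [-0.00469402  0.00575383 -0.03086209]
```

View pics/w2.png

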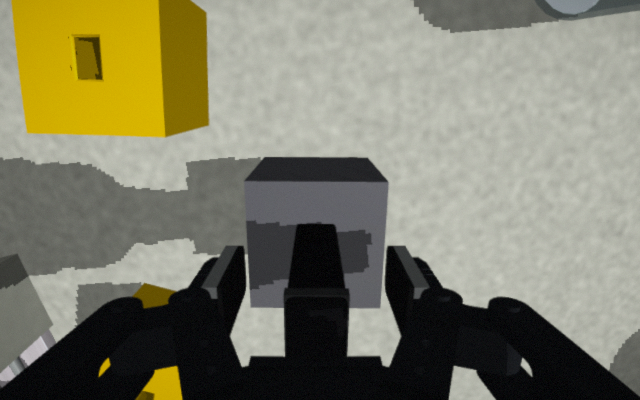

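The handle is centred between the pads at column 317, so I'm closing the gripper.

Emit:
step_arm([
  {"delta_pos": [0, 0, 0], "turn": [0, 0, 0], "hand": 0.0},
  {"delta_pos": [0, 0, 0], "turn": [0, 0, 0], "hand": 0.0},
  {"delta_pos": [0, 0, 0], "turn": [0, 0, 0], "hand": 0.0},
  {"delta_pos": [0, 0, 0], "turn": [0, 0, 0], "hand": 0.0},
  {"delta_pos": [0, 0, 0], "turn": [0, 0, 0], "hand": 0.0},
  {"delta_pos": [0, 0, 0], "turn": [0, 0, 0], "hand": 0.0},
], grip_force=60)

```text
time_s: 3.38
ee_pos: [0.4578, 0.2668, 0.2492]
tool_rot: [0.219, 3.133, 0.001]
force: [-0.3, -0.4, 5.8]
grip_width: 0.0177
gripper_force: 58.5
```

Emit:
step_arm([
  {"delta_pos": [0, 0, 0], "turn": [0, 0, 0], "hand": 0.0},
  {"delta_pos": [0, 0, 0], "turn": [0, 0, 0], "hand": 0.0},
], grip_force=120)

```text
time_s: 3.62
ee_pos: [0.4578, 0.2668, 0.2493]
tool_rot: [0.219, 3.133, 0.001]
force: [-1.2, -0.3, 6.9]
grip_width: 0.0166
gripper_force: 116.7
```

```bash
python3 - <<'E'
from h import *
from bench import bot,get_image
o=bot.get_obs();print(o)
o2,d=pickle.load(open('w2.pkl','rb'));T=wristT(d,o2)
for p in [(246,181),(386,181),(380,307),(249,307)]: print(onz(d,p,.066,T).round(4))
E
```

```text
{'time_s': 3.625, 'qpos': array([-0.63620065,  0.56197932,  0.02964272,  1.9992115 , -0.02878797,
        0.58002997,  0.8439841 ]), 'qvel': array([ 0.00091311,  0.00041578, -0.00087609,  0.00069867,  0.00143161,
       -0.00077967, -0.00045789]), 'effort': array([ 7.10089342e-02, -6.05156708e+01,  2.16729932e+00, -1.67997122e+01,
        3.85234226e-02, -5.66097200e-01, -4.88977355e-03]), 'ee_pos': array([0.45776765, 0.2667821 , 0.24929048]), 'tool_rot': array([2.19324789e-01, 3.13332408e+00, 7.29172205e-04]), 'force': array([-1.20816707, -0.25709678,  6.86819009]), 'wrist_torque': array([-0.1599988 ,  0.28113104,  0.00143766]), 'gripper_force': 116.73271536827087, 'grip_width': 0.01660726748074466}
[0.4211 0.2415 0.066 ]
[0.4297 0.3026 0.066 ]
[0.4929 0.2944 0.066 ]
[0.4839 0.2305 0.066 ]
```

Emit:
step_arm([
  {"delta_pos": [0, 0, -0.01], "turn": [0, 0, 0], "hand": 0.0},
  {"delta_pos": [0, 0, -0.04], "turn": [0, 0, 0], "hand": 0.0},
  {"delta_pos": [0, 0, -0.08], "turn": [0, 0, 0], "hand": 0.0},
  {"delta_pos": [0, 0, -0.1], "turn": [0, 0, 0], "hand": 0.0},
  {"delta_pos": [-0.01, -0.04, -0.1], "turn": [0, 0, -0.3], "hand": 0.0},
  {"delta_pos": [-0.028, -0.1, -0.1], "turn": [0, 0, -0.8], "hand": 0.0},
  {"delta_pos": [-0.046, -0.16, -0.1], "turn": [0, 0, -1.31], "hand": 0.0},
  {"delta_pos": [-0.063, -0.22, -0.1], "turn": [0, 0, -1.31], "hand": 0.0},
  {"delta_pos": [-0.0727, -0.2482, -0.1], "turn": [0, 0, -1.31], "hand": 0.0},
  {"delta_pos": [-0.0727, -0.2482, -0.1], "turn": [0, 0, -1.31], "hand": 0.0},
  {"delta_pos": [-0.0727, -0.2482, -0.1], "turn": [0, 0, -1.31], "hand": 0.0},
  {"delta_pos": [-0.0727, -0.2482, -0.1], "turn": [0, 0, -1.31], "hand": 0.0},
])

```text
time_s: 5.12
ee_pos: [0.495, 0.0121, 0.3488]
tool_rot: [0.143, -3.138, -0.001]
force: [-0.5, -0.6, -1.1]
grip_width: 0.0166
gripper_force: 117.2
```

```bash
python3 - <<'E'
from h import *
from bench import bot,get_image
o=bot.get_obs();print(o['ee_pos'],o['tool_rot'],o['force'],o['wrist_torque'],o['grip_width'])
d=get_image('wrist');pickle.dump((o,d),open('w3.pkl','wb'))
cv2.imwrite('pics/w3.png',cv2.resize(np.clip(d['pixels'][60:340,120:520].astype(float)*1.8,0,255).astype('uint8'),None,fx=2,fy=2,interpolation=2)[:,:,::-1])
E
```

```text
[0.49498969 0.01214378 0.34878522] [ 1.42931339e-01 -3.13826496e+00 -6.76008527e-04] [-0.47600404 -0.5620616  -1.12369071] [-0.0002947  -0.04691457  0.04145972] 0.016648822766226846
```

View pics/w3.png

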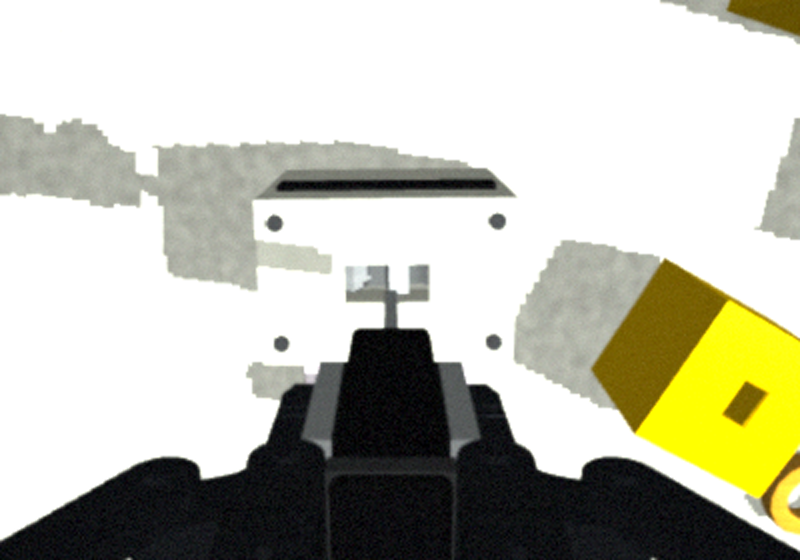

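```bash
cat >> h.py <<'E'
def cl(d,uv,z,T): # clamp-frame coordinates
    p=onz(d,uv,z,T);c=np.array([0.4952,0.011]);a=np.radians(5.2);return p
E
python3 - <<'E'
from h import *
o,d=pickle.load(open('w3.pkl','rb'));T=wristT(d,o)
f=lambda c,z:onz(d,(120+(c[0]+.5)/2-.5,60+(c[1]+.5)/2-.5),z,T)
S=[f(c,.08) for c in [(275,223),(498,221),(494,341),(281,343)]];S=np.array(S);print(S.round(4),S.mean(0).round(4))
print('screw yaw',np.degrees(np.arctan2(-(S[1]-S[0])[0],(S[1]-S[0])[1])),np.degrees(np.arctan2(-(S[2]-S[3])[0],(S[2]-S[3])[1])),np.degrees(np.arctan2(*(S[3]-S[0])[[1,0]])),np.degrees(np.arctan2(*(S[2]-S[1])[[1,0]])))
q=np.array([f(c,.08) for c in [(346,266),(429,266),(429,301),(346,301)]]);print(q.round(4),q.mean(0).round(4))
zt=o['ee_pos'][2]-.2383
print('tip',zt,f((391,293),zt).round(4),f((385,293),zt),f((397,293),zt))
M=R.from_rotvec(o['tool_rot']).as_matrix();print('tcp axis at tip',(o['ee_pos']+M@[0,0,.2383]).round(4),'tool yaw',np.degrees(np.arctan2(-M[0,1],M[1,1])))
i=cv2.resize(d['pixels'][180:225,280:350],None,fx=10,fy=10,interpolation=2);cv2.imwrite('pics/w3b.png',i[:,:,::-1])
E
```

```text
[[ 0.479  -0.0291  0.08  ]
 [ 0.4714  0.0466  0.08  ]
 [ 0.5149  0.051   0.08  ]
 [ 0.5226 -0.025   0.08  ]] [0.4969 0.0109 0.08  ]
screw yaw 5.711543779127473 5.771808012589823 5.444545411840305 5.690679581023913
[[ 0.4919 -0.0038  0.08  ]
 [ 0.4893  0.0248  0.08  ]
 [ 0.502   0.0262  0.08  ]
 [ 0.5047 -0.0029  0.08  ]] [0.497  0.0111 0.08  ]
tip 0.11048522209124995 [0.4908 0.0117 0.1105] [0.49098882 0.00990906 0.11048522] [0.49065706 0.01355993 0.11048522]
tcp axis at tip [0.495  0.0122 0.1105] tool yaw 5.2154334459969585
```

View pics/w3b.png

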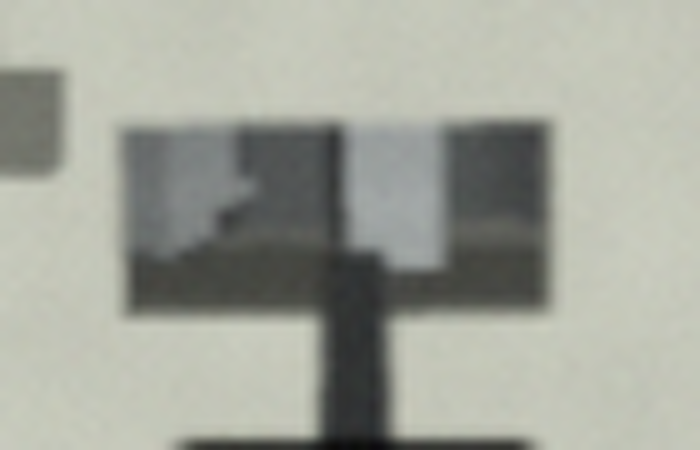

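The slot centre is at about (387,283) in the first crop. In the zoomed crop, a bright tooth top spans columns 345–445 and another tooth is at the left edge. The dark gap between them is centred near y = −5 mm, so I'll insert there.

Emit:
step_arm([
  {"delta_pos": [-0.0019, -0.0061, 0.0], "turn": [0, 0, -0.045], "hand": 0.0},
  {"delta_pos": [-0.0019, -0.0061, 0.01], "turn": [0, 0, -0.045], "hand": 0.0},
  {"delta_pos": [-0.0019, -0.0061, 0.02], "turn": [0, 0, -0.045], "hand": 0.0},
  {"delta_pos": [-0.0019, -0.0061, 0.026], "turn": [0, 0, -0.045], "hand": 0.0},
  {"delta_pos": [-0.0019, -0.0061, 0.026], "turn": [0, 0, -0.045], "hand": 0.0},
  {"delta_pos": [-0.0019, -0.0061, 0.026], "turn": [0, 0, -0.045], "hand": 0.0},
])

```text
time_s: 5.92
ee_pos: [0.4976, 0.005, 0.3228]
tool_rot: [-0.152, 3.138, 0.0]
force: [-0.3, -0.4, -1.1]
grip_width: 0.0168
gripper_force: 117.1
```

```bash
cat > st.py <<'E'
from h import *
from bench import bot,get_image
import sys
o=bot.get_obs()
M=R.from_rotvec(o['tool_rot']).as_matrix();p=o['ee_pos']+M@[0,0,.2383]
a=np.radians(5.65);C=np.array([[np.cos(a),np.sin(a)],[-np.sin(a),np.cos(a)]])
print('t',o['time_s'],'tip clamp mm',((C@(p[:2]-[.497,.011]))*1e3).round(1),'z',(p[2]*1e3).round(1),'F clamp',(C@o['force'][:2]).round(1),o['force'][2].round(1),'tq',o['wrist_torque'].round(2),'yaw',np.degrees(np.arctan2(-M[0,1],M[1,1])).round(2),o['grip_width'].round(4))
if len(sys.argv)>1:
    d=get_image('wrist');pickle.dump((o,d),open(sys.argv[1]+'.pkl','wb'))
    u=proj(d,np.array([.497,.011,.08]),wristT(d,o))[0];print('slot px',u)
    x,y=u.astype(int)
    i=cv2.resize(d['pixels'][y-25:y+25,x-35:x+35],None,fx=8,fy=8,interpolation=2);cv2.imwrite('pics/%s.png'%sys.argv[1],i[:,:,::-1])
E
python3 st.py w4
```

```text
Traceback (most recent call last):
  File "st.py", line 7, in <module>
    print('t',o['time_s'],'tip clamp mm',((C@(p[:2]-[.497,.011]))*1e3).round(1),'z',(p[2]*1e3).round(1),'F clamp',(C@o['force'][:2]).round(1),o['force'][2].round(1),'tq',o['wrist_torque'].round(2),'yaw',np.degrees(np.arctan2(-M[0,1],M[1,1])).round(2),o['grip_width'].round(4))
                                                                                                                                                                                                                                                           ^^^^^^^^^^^^^^^^^^^^^
AttributeError: 'float' object has no attribute 'round'
```

```bash
sed -i "s/o\['grip_width'\].round(4)/round(o['grip_width'],4)/" st.py; cat >> st.py <<'E'
    T=wristT(d,o);g=cv2.cvtColor(d['pixels'],cv2.COLOR_RGB2GRAY)
    # brightness along wheel tooth-tip line (z=.073), clamp x=-3mm
    ys=np.arange(-14,14.1,1);P=np.array([np.r_[np.array([.497,.011])+C.T@[-.004,y/1e3],.073] for y in ys])
    uv=proj(d,P,T).astype(np.float32);v=cv2.remap(g,uv[:,0],uv[:,1],1)[:,0]
    print([(int(y),int(b)) for y,b in zip(ys,v)])
E
python3 st.py w4
```

```text
t 5.925 tip clamp mm [ 0.1 -6. ] z 84.5 F clamp [-0.3 -0.4] -1.1 tq [-0.   -0.03 -0.02] yaw 5.55 0.0168
slot px [325.11046149 210.3841787 ]
[(-14, 109), (-13, 110), (-12, 123), (-11, 129), (-10, 128), (-9, 128), (-8, 92), (-7, 76), (-6, 86), (-5, 84), (-4, 87), (-3, 87), (-2, 87), (-1, 69), (0, 66), (1, 135), (2, 160), (3, 160), (4, 162), (5, 160), (6, 161), (7, 148), (8, 103), (9, 85), (10, 81), (11, 81), (12, 73), (13, 72), (14, 71)]
```

Emit:
step_arm([
  {"delta_pos": [0, 0.0015, 0.001], "turn": [0, 0, 0], "hand": 0.0},
  {"delta_pos": [0, 0.0015, 0.003], "turn": [0, 0, 0], "hand": 0.0},
  {"delta_pos": [0, 0.0015, 0.005], "turn": [0, 0, 0], "hand": 0.0},
  {"delta_pos": [0, 0.0015, 0.007], "turn": [0, 0, 0], "hand": 0.0},
  {"delta_pos": [0, 0.0015, 0.009], "turn": [0, 0, 0], "hand": 0.0},
  {"delta_pos": [0, 0.0015, 0.011], "turn": [0, 0, 0], "hand": 0.0},
  {"delta_pos": [0, 0.0015, 0.0125], "turn": [0, 0, 0], "hand": 0.0},
])

```text
time_s: 6.85
ee_pos: [0.4974, 0.0064, 0.31]
tool_rot: [0.152, -3.138, 0.0]
force: [0.3, 0.1, -1.2]
grip_width: 0.0167
gripper_force: 117.1
```

```bash
python3 st.py
```

```text
t 6.85 tip clamp mm [-0.1 -4.6] z 71.7 F clamp [0.3 0. ] -1.2 tq [ 0.01 -0.03  0.01] yaw 5.54 0.0167
```

Emit:
step_arm([
  {"delta_pos": [0, 0, 0.001], "turn": [0, 0, 0], "hand": 0.0},
  {"delta_pos": [0, 0, 0.002], "turn": [0, 0, 0], "hand": 0.0},
])

```text
time_s: 7.1
ee_pos: [0.4974, 0.0064, 0.3081]
tool_rot: [-0.152, 3.138, -0.0]
force: [1.3, -0.1, -1.4]
grip_width: 0.0168
gripper_force: 117.1
```

```bash
python3 st.py
```

```text
t 7.1 tip clamp mm [-0.  -4.6] z 69.8 F clamp [ 1.3 -0.3] -1.4 tq [ 0.01  0.04 -0.05] yaw 5.54 0.0168
```

Clear so far. I'll go down to about 65, where the root clearance should be about 1.7.

Emit:
step_arm([
  {"delta_pos": [0, 0, 0.0015], "turn": [0, 0, 0], "hand": 0.0},
  {"delta_pos": [0, 0, 0.003], "turn": [0, 0, 0], "hand": 0.0},
  {"delta_pos": [0, 0, 0.0045], "turn": [0, 0, 0], "hand": 0.0},
  {"delta_pos": [0, 0, 0.0045], "turn": [0, 0, 0], "hand": 0.0},
])

```text
time_s: 7.6
ee_pos: [0.4974, 0.0065, 0.3036]
tool_rot: [0.152, -3.138, 0.0]
force: [-0.2, 0.4, -0.7]
grip_width: 0.0165
gripper_force: 117.1
```

```bash
python3 st.py
```

```text
t 7.6 tip clamp mm [-0.1 -4.6] z 65.3 F clamp [-0.2  0.4] -0.7 tq [ 0.01  0.02 -0.  ] yaw 5.55 0.0165
```

Emit:
step_arm([
  {"delta_pos": [0, 0.001, 0], "turn": [0, 0, 0], "hand": 0.0},
  {"delta_pos": [0, 0.002, 0], "turn": [0, 0, 0], "hand": 0.0},
  {"delta_pos": [0, 0.003, 0], "turn": [0, 0, 0], "hand": 0.0},
  {"delta_pos": [0, 0.004, 0], "turn": [0, 0, 0], "hand": 0.0},
])

```text
time_s: 8.1
ee_pos: [0.4971, 0.0097, 0.3037]
tool_rot: [-0.151, 3.138, -0.002]
force: [-0.1, -6.0, -0.7]
grip_width: 0.0169
gripper_force: 117.1
```

```bash
python3 st.py
```

```text
t 8.1 tip clamp mm [-0.  -1.5] z 65.4 F clamp [-0.7 -6. ] -0.7 tq [-1.73 -0.19  0.  ] yaw 5.51 0.0169
```

Emit:
step_arm([
  {"delta_pos": [0, 0.001, 0], "turn": [0, 0, 0], "hand": 0.0},
  {"delta_pos": [0, 0.002, 0], "turn": [0, 0, 0], "hand": 0.0},
  {"delta_pos": [0, 0.003, 0], "turn": [0, 0, 0], "hand": 0.0},
  {"delta_pos": [0, 0.004, 0], "turn": [0, 0, 0], "hand": 0.0},
  {"delta_pos": [0, 0.005, 0], "turn": [0, 0, 0], "hand": 0.0},
])

```text
time_s: 8.72
ee_pos: [0.4966, 0.0139, 0.3036]
tool_rot: [-0.15, 3.138, -0.003]
force: [1.6, -8.0, -2.9]
grip_width: 0.0166
gripper_force: 117.0
```

```bash
python3 st.py w5
```

```text
t 8.725 tip clamp mm [-0.1  2.5] z 65.3 F clamp [ 0.8 -8.2] -2.9 tq [-2.25 -0.36 -0.  ] yaw 5.46 0.0166
slot px [311.14957809 220.98309628]
[(-14, 79), (-13, 80), (-12, 81), (-11, 81), (-10, 81), (-9, 79), (-8, 77), (-7, 66), (-6, 64), (-5, 66), (-4, 75), (-3, 92), (-2, 93), (-1, 93), (0, 77), (1, 63), (2, 61), (3, 61), (4, 65), (5, 102), (6, 172), (7, 184), (8, 181), (9, 121), (10, 84), (11, 84), (12, 85), (13, 82), (14, 82)]
```

Emit:
step_arm([
  {"delta_pos": [0, 0.001, 0], "turn": [0, 0, 0], "hand": 0.0},
  {"delta_pos": [0, 0.002, 0], "turn": [0, 0, 0], "hand": 0.0},
  {"delta_pos": [0, 0.003, 0], "turn": [0, 0, 0], "hand": 0.0},
  {"delta_pos": [0, 0.004, 0], "turn": [0, 0, 0], "hand": 0.0},
  {"delta_pos": [0, 0.005, 0], "turn": [0, 0, 0], "hand": 0.0},
  {"delta_pos": [0, 0.006, 0], "turn": [0, 0, 0], "hand": 0.0},
])

```text
time_s: 9.52
ee_pos: [0.4959, 0.0199, 0.3037]
tool_rot: [0.15, -3.138, 0.003]
force: [1.1, -6.9, -1.4]
grip_width: 0.0169
gripper_force: 117.1
```

```bash
python3 st.py
```

```text
t 9.525 tip clamp mm [-0.2  8.5] z 65.4 F clamp [ 0.4 -7. ] -1.4 tq [-2.14 -0.19 -0.01] yaw 5.46 0.0169
```

Emit:
step_arm([
  {"delta_pos": [0, 0.001, 0], "turn": [0, 0, 0], "hand": 0.0},
  {"delta_pos": [0, 0.002, 0], "turn": [0, 0, 0], "hand": 0.0},
  {"delta_pos": [0, 0.002, 0], "turn": [0, 0, 0], "hand": 0.0},
])

```text
time_s: 9.9
ee_pos: [0.4958, 0.0221, 0.3038]
tool_rot: [-0.15, 3.138, -0.003]
force: [0.3, -6.6, 0.5]
grip_width: 0.0166
gripper_force: 117.2
```

```bash
python3 st.py
```

```text
t 9.9 tip clamp mm [-0.1 10.8] z 65.5 F clamp [-0.4 -6.6] 0.5 tq [-1.9  -0.14 -0.01] yaw 5.48 0.0166
```

Emit:
step_arm([
  {"delta_pos": [0, -0.002, 0], "turn": [0, 0, 0], "hand": 0.0},
  {"delta_pos": [0, -0.003, 0], "turn": [0, 0, 0], "hand": 0.0},
  {"delta_pos": [0, -0.003, -0.002], "turn": [0, 0, 0], "hand": 0.0},
  {"delta_pos": [0, -0.003, -0.008], "turn": [0, 0, 0], "hand": 0.0},
  {"delta_pos": [0, -0.003, -0.018], "turn": [0, 0, 0], "hand": 0.0},
  {"delta_pos": [0, -0.003, -0.022], "turn": [0, 0, 0], "hand": 0.0},
  {"delta_pos": [0, -0.003, -0.022], "turn": [0, 0, 0], "hand": 0.0},
])

```text
time_s: 10.78
ee_pos: [0.4961, 0.0204, 0.3262]
tool_rot: [-0.152, 3.137, 0.0]
force: [0.1, 0.4, -1.9]
grip_width: 0.0167
gripper_force: 117.6
```

```bash
python3 st.py w6
```

```text
t 10.775 tip clamp mm [0.3 9.4] z 87.9 F clamp [0.1 0.4] -1.9 tq [ 0.05 -0.05  0.01] yaw 5.55 0.0167
slot px [300.59843682 208.34365922]
[(-14, 96), (-13, 103), (-12, 80), (-11, 71), (-10, 75), (-9, 79), (-8, 81), (-7, 83), (-6, 82), (-5, 82), (-4, 81), (-3, 82), (-2, 83), (-1, 84), (0, 114), (1, 128), (2, 85), (3, 83), (4, 87), (5, 87), (6, 84), (7, 85), (8, 84), (9, 70), (10, 66), (11, 66), (12, 64), (13, 66), (14, 80)]
```

Emit:
step_arm([
  {"delta_pos": [0.0003, -0.0184, 0], "turn": [0, 0, 0], "hand": 0.0},
  {"delta_pos": [0.0003, -0.0184, 0.003], "turn": [0, 0, 0], "hand": 0.0},
  {"delta_pos": [0.0003, -0.0184, 0.007], "turn": [0, 0, 0], "hand": 0.0},
  {"delta_pos": [0.0003, -0.0184, 0.009], "turn": [0, 0, 0], "hand": 0.0},
  {"delta_pos": [0.0003, -0.0184, 0.011], "turn": [0, 0, 0], "hand": 0.0},
  {"delta_pos": [0.0003, -0.0184, 0.013], "turn": [0, 0, 0], "hand": 0.0},
  {"delta_pos": [0.0003, -0.0184, 0.015], "turn": [0, 0, 0], "hand": 0.0},
  {"delta_pos": [0.0003, -0.0184, 0.016], "turn": [0, 0, 0], "hand": 0.0},
])

```text
time_s: 11.82
ee_pos: [0.4975, 0.0021, 0.3096]
tool_rot: [0.152, -3.138, 0.0]
force: [-0.3, -0.2, -2.0]
grip_width: 0.0166
gripper_force: 117.6
```

```bash
python3 st.py w7
```

```text
t 11.825 tip clamp mm [-0.4 -9. ] z 71.3 F clamp [-0.3 -0.1] -2.0 tq [-0.03  0.03 -0.03] yaw 5.55 0.0166
slot px [330.63671147 218.00565224]
[(-14, 72), (-13, 71), (-12, 69), (-11, 62), (-10, 56), (-9, 59), (-8, 60), (-7, 80), (-6, 99), (-5, 140), (-4, 143), (-3, 144), (-2, 144), (-1, 144), (0, 142), (1, 133), (2, 99), (3, 89), (4, 90), (5, 90), (6, 88), (7, 85), (8, 75), (9, 68), (10, 68), (11, 68), (12, 69), (13, 69), (14, 77)]
```

Emit:
step_arm([
  {"delta_pos": [0, 0, 0.001], "turn": [0, 0, 0], "hand": 0.0},
  {"delta_pos": [0, 0, 0.002], "turn": [0, 0, 0], "hand": 0.0},
])

```text
time_s: 12.12
ee_pos: [0.4976, 0.002, 0.3077]
tool_rot: [-0.152, 3.138, 0.0]
force: [-1.0, -0.1, -0.9]
grip_width: 0.017
gripper_force: 117.6
```

```bash
python3 st.py
```

```text
t 12.125 tip clamp mm [-0.3 -9. ] z 69.4 F clamp [-1. -0.] -0.9 tq [0.03 0.05 0.02] yaw 5.54 0.017
```

Emit:
step_arm([
  {"delta_pos": [0, 0, 0.0015], "turn": [0, 0, 0], "hand": 0.0},
  {"delta_pos": [0, 0, 0.003], "turn": [0, 0, 0], "hand": 0.0},
  {"delta_pos": [0, 0, 0.004], "turn": [0, 0, 0], "hand": 0.0},
  {"delta_pos": [0, 0.001, 0.004], "turn": [0, 0, 0], "hand": 0.0},
  {"delta_pos": [0, 0.002, 0.004], "turn": [0, 0, 0], "hand": 0.0},
  {"delta_pos": [0, 0.003, 0.004], "turn": [0, 0, 0], "hand": 0.0},
  {"delta_pos": [0, 0.004, 0.004], "turn": [0, 0, 0], "hand": 0.0},
  {"delta_pos": [0, 0.005, 0.004], "turn": [0, 0, 0], "hand": 0.0},
])

```text
time_s: 13.12
ee_pos: [0.4971, 0.0059, 0.3038]
tool_rot: [-0.15, 3.138, -0.002]
force: [0.8, -6.5, 1.3]
grip_width: 0.0166
gripper_force: 117.9
```

```bash
python3 st.py
```

```text
t 13.125 tip clamp mm [-0.3 -5.5] z 65.5 F clamp [ 0.1 -6.6] 1.3 tq [-1.81 -0.09  0.03] yaw 5.48 0.0166
```

Emit:
step_arm([
  {"delta_pos": [0, 0.001, 0], "turn": [0, 0, 0], "hand": 0.0},
  {"delta_pos": [0, 0.002, 0], "turn": [0, 0, 0], "hand": 0.0},
  {"delta_pos": [0, 0.003, 0], "turn": [0, 0, 0], "hand": 0.0},
  {"delta_pos": [0, 0.004, 0], "turn": [0, 0, 0], "hand": 0.0},
  {"delta_pos": [0, 0.005, 0], "turn": [0, 0, 0], "hand": 0.0},
  {"delta_pos": [0, 0.006, 0], "turn": [0, 0, 0], "hand": 0.0},
])

```text
time_s: 13.88
ee_pos: [0.4965, 0.0116, 0.304]
tool_rot: [-0.15, 3.138, -0.003]
force: [0.5, -7.0, 2.4]
grip_width: 0.017
gripper_force: 118.1
```

```bash
python3 st.py
```

```text
t 13.875 tip clamp mm [-0.3  0.2] z 65.7 F clamp [-0.2 -7.1] 2.4 tq [-2.08 -0.11  0.01] yaw 5.47 0.017
```

Emit:
step_arm([
  {"delta_pos": [0, 0.001, 0], "turn": [0, 0, 0], "hand": 0.0},
  {"delta_pos": [0, 0.002, 0], "turn": [0, 0, 0], "hand": 0.0},
  {"delta_pos": [0, 0.003, 0], "turn": [0, 0, 0], "hand": 0.0},
  {"delta_pos": [0, 0.004, 0], "turn": [0, 0, 0], "hand": 0.0},
  {"delta_pos": [0, 0.005, 0], "turn": [0, 0, 0], "hand": 0.0},
  {"delta_pos": [0, 0.006, 0], "turn": [0, 0, 0], "hand": 0.0},
])

```text
time_s: 14.62
ee_pos: [0.4959, 0.0175, 0.3037]
tool_rot: [-0.15, 3.138, -0.003]
force: [0.5, -6.8, -0.9]
grip_width: 0.0166
gripper_force: 117.5
```

```bash
python3 st.py
```

```text
t 14.625 tip clamp mm [-0.4  6.1] z 65.4 F clamp [-0.2 -6.8] -0.9 tq [-2.27 -0.23 -0.02] yaw 5.46 0.0166
```

Emit:
step_arm([
  {"delta_pos": [0, 0.001, 0], "turn": [0, 0, 0], "hand": 0.0},
  {"delta_pos": [0, 0.002, 0], "turn": [0, 0, 0], "hand": 0.0},
  {"delta_pos": [0, 0.003, 0], "turn": [0, 0, 0], "hand": 0.0},
  {"delta_pos": [0, 0.004, 0], "turn": [0, 0, 0], "hand": 0.0},
  {"delta_pos": [0, 0.0045, 0], "turn": [0, 0, 0], "hand": 0.0},
])

```text
time_s: 15.25
ee_pos: [0.4955, 0.022, 0.3038]
tool_rot: [-0.15, 3.138, -0.003]
force: [0.9, -7.5, 0.1]
grip_width: 0.0167
gripper_force: 117.6
```

```bash
python3 st.py
```

```text
t 15.25 tip clamp mm [-0.4 10.6] z 65.5 F clamp [ 0.1 -7.6] 0.1 tq [-2.16 -0.2  -0.02] yaw 5.46 0.0167
```

Emit:
step_arm([
  {"delta_pos": [0, -0.002, 0], "turn": [0, 0, 0], "hand": 0.0},
  {"delta_pos": [0, -0.003, 0], "turn": [0, 0, 0], "hand": 0.0},
  {"delta_pos": [0, -0.003, -0.004], "turn": [0, 0, 0], "hand": 0.0},
  {"delta_pos": [0, -0.003, -0.015], "turn": [0, 0, 0], "hand": 0.0},
  {"delta_pos": [0, -0.003, -0.03], "turn": [0, 0, 0], "hand": 0.0},
  {"delta_pos": [0, 0.03, -0.045], "turn": [0, 0, 0], "hand": 0.0},
  {"delta_pos": [-0.03, 0.08, -0.045], "turn": [0, 0, 0], "hand": 0.0},
  {"delta_pos": [-0.08, 0.08, -0.045], "turn": [0, 0, 0], "hand": 0.0},
  {"delta_pos": [-0.11, 0.08, -0.045], "turn": [0, 0, 0], "hand": 0.0},
  {"delta_pos": [-0.11, 0.08, -0.045], "turn": [0, 0, 0], "hand": 0.0},
  {"delta_pos": [-0.11, 0.08, -0.045], "turn": [0, 0, 0], "hand": 0.0},
  {"delta_pos": [-0.11, 0.08, -0.045], "turn": [0, 0, 0], "hand": 0.0},
])

```text
time_s: 16.75
ee_pos: [0.5964, 0.1136, 0.3491]
tool_rot: [0.152, -3.138, -0.0]
force: [-0.1, -0.4, -1.2]
grip_width: 0.0162
gripper_force: 117.9
```

```bash
python3 st.py w8; python3 - <<'E'
from h import *
o,d=pickle.load(open('w8.pkl','rb'));T=wristT(d,o);a=np.radians(5.65)
C=np.array([[np.cos(a),-np.sin(a)],[np.sin(a),np.cos(a)]])
u=proj(d,np.array([np.r_[np.array([.497,.011])+C@[x,0],.041] for x in(.03,.113)]),T);print(u)
x,y=u.mean(0).astype(int);x0=max(0,x-65);y0=max(0,y-55)
i=cv2.resize(d['pixels'][y0:y0+110,x0:x0+140],None,fx=5.4,fy=5.4,interpolation=2);print(x0,y0)
cv2.imwrite('pics/w8c.png',np.clip(i[:,:,::-1]*1.5,0,255).astype('uint8'))
E
```

```text
t 16.75 tip clamp mm [108.9  92.4] z 110.8 F clamp [-0.1 -0.3] -1.2 tq [ 0.07  0.01 -0.06] yaw 5.55 0.0162
slot px [168.82071219  33.3604883 ]
[(-14, 134), (-13, 134), (-12, 132), (-11, 127), (-10, 127), (-9, 120), (-8, 95), (-7, 92), (-6, 101), (-5, 132), (-4, 135), (-3, 137), (-2, 135), (-1, 135), (0, 134), (1, 122), (2, 93), (3, 88), (4, 87), (5, 92), (6, 95), (7, 87), (8, 89), (9, 88), (10, 90), (11, 93), (12, 108), (13, 164), (14, 191)]
[[192.77737225  84.23286025]
 [201.71889857 190.58956136]]
132 82
```

View pics/w8c.png

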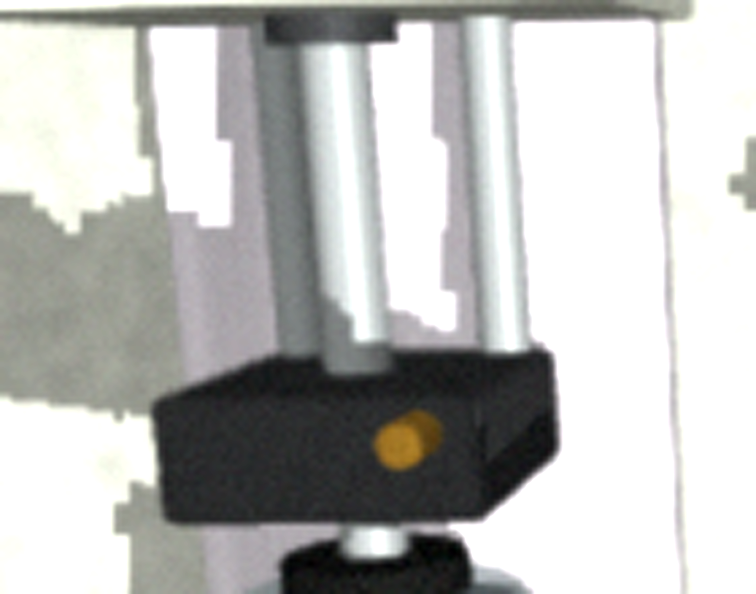

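```bash
python3 - <<'E'
from h import *
o,d=pickle.load(open('w8.pkl','rb'));T=wristT(d,o);a=np.radians(5.65)
C=np.array([[np.cos(a),np.sin(a)],[-np.sin(a),np.cos(a)]])
f=lambda c,z:(C@(onz(d,(132+(c[0]+.5)/5.4-.5,82+(c[1]+.5)/5.4-.5),z,T)[:2]-[.497,.011])*1e3).round(1)
print('carr +x edge',f((170,520),.063),f((480,518),.063),'-x edge',f((157,402),.063),f((478,395),.063))
print('pad back',f((380,538),.055),f((380,545),.055))
print('housing edge',f((300,14),.08))
# column profile across pad/glass
g=d['pixels'].astype(int)
for c in (197,202,207): print(c,[(r,int(g[r,c].sum()/3)) for r in range(172,204)])
print('expected px rows for z=.055 at clamp x=95..120', [(x,proj(d,np.r_[np.array([.497,.011])+C.T@[x/1e3,0],.055],T)[0].round(1).tolist()) for x in range(96,122,3)])
i=cv2.resize(d['pixels'][160:230,150:255],None,fx=7,fy=7,interpolation=2)
cv2.imwrite('pics/w8d.png',np.clip(i[:,:,::-1].astype(float)*2,0,255).astype('uint8'))
E
```

```text
carr +x edge [ 97.4 -21.1] [97.3 22.3] -x edge [ 80.9 -21. ] [80.3 23.2]
pad back [101.9   5.5] [102.9   5.4]
housing edge [31.3  9.3]
197 [(172, 28), (173, 29), (174, 30), (175, 29), (176, 28), (177, 26), (178, 39), (179, 84), (180, 116), (181, 122), (182, 131), (183, 129), (184, 109), (185, 60), (186, 18), (187, 8), (188, 6), (189, 19), (190, 15), (191, 22), (192, 22), (193, 20), (194, 20), (195, 34), (196, 54), (197, 61), (198, 79), (199, 119), (200, 129), (201, 133), (202, 132), (203, 120)]
202 [(172, 30), (173, 28), (174, 29), (175, 30), (176, 27), (177, 28), (178, 39), (179, 103), (180, 176), (181, 185), (182, 181), (183, 181), (184, 165), (185, 65), (186, 15), (187, 10), (188, 12), (189, 18), (190, 21), (191, 21), (192, 21), (193, 21), (194, 25), (195, 43), (196, 55), (197, 60), (198, 89), (199, 133), (200, 139), (201, 141), (202, 130), (203, 106)]
207 [(172, 28), (173, 30), (174, 29), (175, 27), (176, 26), (177, 28), (178, 47), (179, 98), (180, 92), (181, 69), (182, 69), (183, 63), (184, 30), (185, 11), (186, 2), (187, 16), (188, 21), (189, 21), (190, 17), (191, 22), (192, 22), (193, 16), (194, 28), (195, 55), (196, 61), (197, 74), (198, 114), (199, 138), (200, 142), (201, 142), (202, 132), (203, 102)]
expected px rows for z=.055 at clamp x=95..120 [(96, [194.2, 173.7]), (99, [194.5, 177.5]), (102, [194.9, 181.4]), (105, [195.2, 185.2]), (108, [195.6, 188.9]), (111, [196.0, 192.7]), (114, [196.3, 196.4]), (117, [196.7, 200.2]), (120, [197.0, 203.8])]
```

View pics/w8d.png

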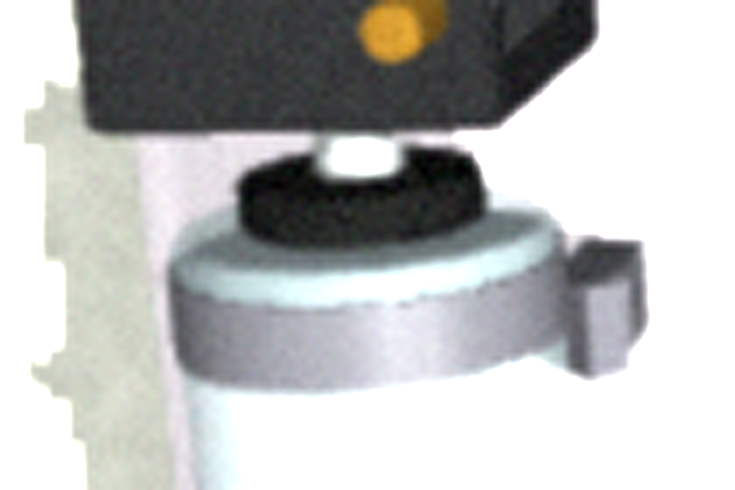

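The third view shows the pad disc at its stage next to the glass end, still with a visible gap to the carriage. From the numbers the spring is in only about 1.3 mm, so roughly 3.7 mm more is needed, about 3/4 of a tooth. I'm going back in for a third stroke.

Emit:
step_arm([
  {"delta_pos": [0.05, -0.02, 0], "turn": [0, 0, 0], "hand": 0.0},
  {"delta_pos": [0.09, -0.06, 0], "turn": [0, 0, 0], "hand": 0.0},
  {"delta_pos": [0.109, -0.1014, 0], "turn": [0, 0, 0], "hand": 0.0},
  {"delta_pos": [0.109, -0.1014, 0.01], "turn": [0, 0, 0], "hand": 0.0},
  {"delta_pos": [0.109, -0.1014, 0.022], "turn": [0, 0, 0], "hand": 0.0},
  {"delta_pos": [0.109, -0.1014, 0.022], "turn": [0, 0, 0], "hand": 0.0},
  {"delta_pos": [0.109, -0.1014, 0.022], "turn": [0, 0, 0], "hand": 0.0},
])

```text
time_s: 17.68
ee_pos: [0.4988, 0.0031, 0.3265]
tool_rot: [0.154, -3.137, -0.0]
force: [0.3, 0.8, -2.0]
grip_width: 0.0167
gripper_force: 117.9
```

```bash
python3 st.py w9
```

```text
t 17.675 tip clamp mm [ 0.9 -7.9] z 88.2 F clamp [0.3 0.8] -2.0 tq [-0.03 -0.03  0.01] yaw 5.63 0.0167
slot px [327.93400709 207.28894974]
[(-14, 140), (-13, 109), (-12, 72), (-11, 77), (-10, 79), (-9, 79), (-8, 84), (-7, 86), (-6, 103), (-5, 139), (-4, 140), (-3, 140), (-2, 140), (-1, 141), (0, 140), (1, 132), (2, 97), (3, 85), (4, 86), (5, 85), (6, 81), (7, 80), (8, 68), (9, 65), (10, 63), (11, 64), (12, 65), (13, 64), (14, 71)]
```

Emit:
step_arm([
  {"delta_pos": [0.0003, -0.0003, 0.003], "turn": [0, 0, 0], "hand": 0.0},
  {"delta_pos": [0.0003, -0.0003, 0.006], "turn": [0, 0, 0], "hand": 0.0},
  {"delta_pos": [0.0003, -0.0003, 0.009], "turn": [0, 0, 0], "hand": 0.0},
  {"delta_pos": [0.0003, -0.0003, 0.011], "turn": [0, 0, 0], "hand": 0.0},
  {"delta_pos": [0.0003, -0.0003, 0.013], "turn": [0, 0, 0], "hand": 0.0},
  {"delta_pos": [0.0003, -0.0003, 0.015], "turn": [0, 0, 0], "hand": 0.0},
  {"delta_pos": [0.0003, -0.0003, 0.017], "turn": [0, 0, 0], "hand": 0.0},
])

```text
time_s: 18.6
ee_pos: [0.4983, 0.0019, 0.3096]
tool_rot: [-0.152, 3.138, -0.0]
force: [0.5, 0.4, -1.8]
grip_width: 0.0168
gripper_force: 117.9
```

```bash
python3 st.py
```

```text
t 18.6 tip clamp mm [ 0.4 -9.2] z 71.3 F clamp [0.5 0.3] -1.8 tq [ 0.01  0.01 -0.03] yaw 5.55 0.0168
```

Emit:
step_arm([
  {"delta_pos": [0, 0, 0.001], "turn": [0, 0, 0], "hand": 0.0},
  {"delta_pos": [0, 0, 0.002], "turn": [0, 0, 0], "hand": 0.0},
])

```text
time_s: 18.85
ee_pos: [0.4982, 0.0019, 0.3076]
tool_rot: [-0.152, 3.138, -0.0]
force: [-0.3, 0.4, -1.1]
grip_width: 0.0168
gripper_force: 117.9
```

```bash
python3 st.py
```

```text
t 18.85 tip clamp mm [ 0.3 -9.2] z 69.3 F clamp [-0.2  0.5] -1.1 tq [-0.01 -0.02 -0.01] yaw 5.55 0.0168
```

Emit:
step_arm([
  {"delta_pos": [0, 0, 0.0015], "turn": [0, 0, 0], "hand": 0.0},
  {"delta_pos": [0, 0, 0.003], "turn": [0, 0, 0], "hand": 0.0},
  {"delta_pos": [0, 0, 0.004], "turn": [0, 0, 0], "hand": 0.0},
  {"delta_pos": [0, 0.001, 0.004], "turn": [0, 0, 0], "hand": 0.0},
  {"delta_pos": [0, 0.002, 0.004], "turn": [0, 0, 0], "hand": 0.0},
  {"delta_pos": [0, 0.003, 0.004], "turn": [0, 0, 0], "hand": 0.0},
  {"delta_pos": [0, 0.004, 0.004], "turn": [0, 0, 0], "hand": 0.0},
  {"delta_pos": [0, 0.005, 0.004], "turn": [0, 0, 0], "hand": 0.0},
])

```text
time_s: 19.85
ee_pos: [0.4978, 0.0056, 0.3038]
tool_rot: [-0.15, 3.138, -0.003]
force: [1.3, -7.3, 0.4]
grip_width: 0.0164
gripper_force: 118.1
```

```bash
python3 st.py
```

```text
t 19.85 tip clamp mm [ 0.4 -5.8] z 65.5 F clamp [ 0.6 -7.4] 0.4 tq [-1.97 -0.18  0.05] yaw 5.47 0.0164
```

Emit:
step_arm([
  {"delta_pos": [0, 0.001, 0], "turn": [0, 0, 0], "hand": 0.0},
  {"delta_pos": [0, 0.002, 0], "turn": [0, 0, 0], "hand": 0.0},
  {"delta_pos": [0, 0.003, 0], "turn": [0, 0, 0], "hand": 0.0},
  {"delta_pos": [0, 0.004, 0], "turn": [0, 0, 0], "hand": 0.0},
  {"delta_pos": [0, 0.005, 0], "turn": [0, 0, 0], "hand": 0.0},
  {"delta_pos": [0, 0.006, 0], "turn": [0, 0, 0], "hand": 0.0},
])

```text
time_s: 20.6
ee_pos: [0.4973, 0.0112, 0.3041]
tool_rot: [-0.149, 3.138, -0.004]
force: [0.3, -7.8, 2.8]
grip_width: 0.0166
gripper_force: 118.3
```

```bash
python3 st.py
```

```text
t 20.6 tip clamp mm [ 0.4 -0.4] z 65.8 F clamp [-0.5 -7.8] 2.8 tq [-2.46 -0.07 -0.02] yaw 5.45 0.0166
```

Emit:
step_arm([
  {"delta_pos": [0, 0.001, 0], "turn": [0, 0, 0], "hand": 0.0},
  {"delta_pos": [0, 0.002, 0], "turn": [0, 0, 0], "hand": 0.0},
  {"delta_pos": [0, 0.003, 0], "turn": [0, 0, 0], "hand": 0.0},
  {"delta_pos": [0, 0.004, 0], "turn": [0, 0, 0], "hand": 0.0},
  {"delta_pos": [0, 0.005, 0], "turn": [0, 0, 0], "hand": 0.0},
  {"delta_pos": [0, 0.006, 0], "turn": [0, 0, 0], "hand": 0.0},
])

```text
time_s: 21.35
ee_pos: [0.4967, 0.0168, 0.3037]
tool_rot: [-0.149, 3.138, -0.004]
force: [2.2, -10.2, -2.2]
grip_width: 0.0166
gripper_force: 117.8
```

```bash
python3 st.py
```

```text
t 21.35 tip clamp mm [0.3 5.2] z 65.4 F clamp [  1.2 -10.4] -2.2 tq [-2.88 -0.39  0.  ] yaw 5.44 0.0166
```

Force is up about 2.5 N over stroke 2 at the same point, which fits a compression near 5 mm. I'll back off, lift and look again.

Emit:
step_arm([
  {"delta_pos": [0, -0.002, 0], "turn": [0, 0, 0], "hand": 0.0},
  {"delta_pos": [0, -0.004, 0], "turn": [0, 0, 0], "hand": 0.0},
  {"delta_pos": [0, -0.004, -0.004], "turn": [0, 0, 0], "hand": 0.0},
  {"delta_pos": [0, -0.004, -0.015], "turn": [0, 0, 0], "hand": 0.0},
  {"delta_pos": [0, -0.004, -0.03], "turn": [0, 0, 0], "hand": 0.0},
  {"delta_pos": [0, 0.03, -0.045], "turn": [0, 0, 0], "hand": 0.0},
  {"delta_pos": [-0.03, 0.085, -0.045], "turn": [0, 0, 0], "hand": 0.0},
  {"delta_pos": [-0.08, 0.085, -0.045], "turn": [0, 0, 0], "hand": 0.0},
  {"delta_pos": [-0.11, 0.085, -0.045], "turn": [0, 0, 0], "hand": 0.0},
  {"delta_pos": [-0.11, 0.085, -0.045], "turn": [0, 0, 0], "hand": 0.0},
  {"delta_pos": [-0.11, 0.085, -0.045], "turn": [0, 0, 0], "hand": 0.0},
  {"delta_pos": [-0.11, 0.085, -0.045], "turn": [0, 0, 0], "hand": 0.0},
])

```text
time_s: 22.85
ee_pos: [0.597, 0.114, 0.3491]
tool_rot: [0.152, -3.138, -0.0]
force: [-0.0, -0.4, -0.9]
grip_width: 0.0168
gripper_force: 118.3
```

```bash
python3 st.py w10; python3 - <<'E'
from h import *
a=np.radians(5.65);C=np.array([[np.cos(a),np.sin(a)],[-np.sin(a),np.cos(a)]])
# brightness profiles along clamp x at given clamp y, height z, for both views
for n in('w8','w10'):
    o,d=pickle.load(open(n+'.pkl','rb'));T=wristT(d,o);g=cv2.cvtColor(d['pixels'],cv2.COLOR_RGB2GRAY)
    def prof(y,z,xs):
        P=np.array([np.r_[np.array([.497,.011])+C.T@[x/1e3,y/1e3],z] for x in xs]);u=proj(d,P,T).astype(np.float32)
        return [(round(float(x),1),int(b)) for x,b in zip(xs,cv2.remap(g,u[:,0],u[:,1],1)[:,0])]
    print(n,'carriage top y=12,z63',prof(13,.063,np.arange(76,110,1)))
    print(n,'pad top y=0,z55',prof(0,.055,np.arange(98,119,.75)))
E
```

```text
t 22.85 tip clamp mm [109.6  92.7] z 110.8 F clamp [-0.  -0.4] -0.9 tq [-0.03 -0.01  0.01] yaw 5.55 0.0168
slot px [168.27310172  32.25692154]
[(-14, 126), (-13, 108), (-12, 84), (-11, 76), (-10, 120), (-9, 123), (-8, 125), (-7, 124), (-6, 122), (-5, 119), (-4, 104), (-3, 104), (-2, 102), (-1, 103), (0, 102), (1, 105), (2, 113), (3, 122), (4, 124), (5, 127), (6, 101), (7, 89), (8, 85), (9, 124), (10, 86), (11, 77), (12, 92), (13, 169), (14, 192)]
w8 carriage top y=12,z63 [(76.0, 22), (77.0, 20), (78.0, 21), (79.0, 18), (80.0, 21), (81.0, 25), (82.0, 30), (83.0, 41), (84.0, 57), (85.0, 79), (86.0, 84), (87.0, 82), (88.0, 86), (89.0, 80), (90.0, 54), (91.0, 31), (92.0, 30), (93.0, 28), (94.0, 30), (95.0, 28), (96.0, 27), (97.0, 30), (98.0, 77), (99.0, 83), (100.0, 29), (101.0, 15), (102.0, 13), (103.0, 13), (104.0, 13), (105.0, 20), (106.0, 24), (107.0, 20), (108.0, 17), (109.0, 16)]
w8 pad top y=0,z55 [(98.0, 26), (98.8, 27), (99.5, 45), (100.2, 83), (101.0, 84), (101.8, 77), (102.5, 71), (103.2, 70), (104.0, 55), (104.8, 31), (105.5, 13), (106.2, 8), (107.0, 11), (107.8, 16), (108.5,
[... 306 characters left out ...]
.0, 24), (85.0, 27), (86.0, 31), (87.0, 48), (88.0, 64), (89.0, 82), (90.0, 83), (91.0, 82), (92.0, 82), (93.0, 78), (94.0, 46), (95.0, 30), (96.0, 29), (97.0, 30), (98.0, 29), (99.0, 28), (100.0, 27), (101.0, 19), (102.0, 9), (103.0, 6), (104.0, 8), (105.0, 18), (106.0, 23), (107.0, 19), (108.0, 14), (109.0, 16)]
w10 pad top y=0,z55 [(98.0, 31), (98.8, 30), (99.5, 28), (100.2, 27), (101.0, 28), (101.8, 28), (102.5, 29), (103.2, 38), (104.0, 54), (104.8, 47), (105.5, 18), (106.2, 5), (107.0, 11), (107.8, 16), (108.5, 19), (109.2, 20), (110.0, 20), (110.8, 20), (111.5, 19), (112.2, 24), (113.0, 39), (113.8, 54), (114.5, 59), (115.2, 76), (116.0, 106), (116.8, 127), (117.5, 133), (118.2, 132)]
```

Between the two views the pad stayed put (front edge at x≈113.0 both times) while the carriage advanced about 3.7 mm. Carriage to pad is now about 20.1 mm, so the spring is pressed in about 4.9 mm, which is on target. I'm returning the blade.

Emit:
step_arm([
  {"delta_pos": [0.03, 0.04, 0], "turn": [0, 0, 0.4], "hand": 0.0},
  {"delta_pos": [0.06, 0.08, 0], "turn": [0, 0, 0.9], "hand": 0.0},
  {"delta_pos": [0.09, 0.12, 0], "turn": [0, 0, 1.355], "hand": 0.0},
  {"delta_pos": [0.1237, 0.1656, 0], "turn": [0, 0, 1.355], "hand": 0.0},
  {"delta_pos": [0.1237, 0.1656, 0], "turn": [0, 0, 1.355], "hand": 0.0},
  {"delta_pos": [0.1237, 0.1656, 0], "turn": [0, 0, 1.355], "hand": 0.0},
  {"delta_pos": [0.1237, 0.1656, 0], "turn": [0, 0, 1.355], "hand": 0.0},
  {"delta_pos": [0.1237, 0.1656, 0], "turn": [0, 0, 1.355], "hand": 0.0},
])

```text
time_s: 23.9
ee_pos: [0.4594, 0.2659, 0.3487]
tool_rot: [0.222, 3.134, -0.0]
force: [-0.3, -0.0, -0.8]
grip_width: 0.0168
gripper_force: 118.3
```

```bash
python3 - <<'E'
from h import *
from bench import bot,get_image
o=bot.get_obs();d=get_image('wrist');T=wristT(d,o);pickle.dump((o,d),open('w11.pkl','wb'))
M=R.from_rotvec(o['tool_rot']).as_matrix();print(o['ee_pos'].round(4),np.degrees(np.arctan2(-M[0,1],M[1,1])),M[:,2].round(4),o['force'])
for n in('w3','w10','w11'):
    g=cv2.cvtColor(pickle.load(open(n+'.pkl','rb'))[1]['pixels'],cv2.COLOR_RGB2GRAY)
    for r in(198,202,206,210,214,218): print(n,r,g[r,302:330].tolist())
E
```

```text
[0.4594 0.2659 0.3487] -8.12234935513329 [ 2.e-04 -2.e-04 -1.e+00] [-0.33293372 -0.03974267 -0.82953497]
w3 198 [133, 127, 124, 106, 85, 83, 84, 85, 82, 82, 73, 60, 115, 154, 162, 159, 159, 162, 160, 161, 161, 151, 118, 84, 80, 80, 78, 74]
w3 202 [71, 73, 82, 86, 88, 87, 86, 86, 86, 85, 79, 64, 100, 144, 159, 163, 163, 162, 160, 163, 165, 150, 123, 97, 95, 93, 96, 96]
w3 206 [72, 69, 71, 70, 71, 70, 71, 70, 70, 66, 59, 48, 53, 53, 55, 59, 98, 135, 144, 146, 146, 135, 104, 73, 68, 71, 70, 69]
w3 210 [86, 88, 87, 87, 86, 85, 87, 86, 87, 79, 63, 53, 54, 51, 51, 49, 65, 80, 85, 87, 90, 95, 97, 93, 97, 97, 96, 98]
w3 214 [197, 202, 198, 199, 197, 200, 199, 198, 197, 166, 100, 60, 49, 50, 50, 59, 101, 168, 194, 196, 195, 195, 199, 195, 196, 197, 196, 196]
w3 218 [196, 197, 195, 196, 196, 198, 196, 197, 196, 164, 97, 57, 51, 52, 54, 52, 88, 155, 194, 196, 197, 194, 195, 195, 195, 195, 195, 195]
w10 198 [189, 189, 188, 186, 186, 185, 183, 182, 181, 188, 189, 192, 189, 183, 180, 182, 185, 185, 184, 188, 190, 189, 186, 182, 179, 180, 178, 182]
w10 202 [181, 182, 184, 184, 186, 184, 180, 178, 1
[... 696 characters left out ...]
92, 90, 89, 71, 46, 32, 33, 32, 32, 34, 32, 32, 33, 33, 29, 31, 31, 33, 50, 62, 77, 90, 91, 91]
w11 202 [89, 90, 94, 91, 90, 90, 92, 86, 83, 82, 83, 80, 81, 82, 80, 82, 81, 80, 76, 75, 76, 75, 74, 76, 83, 92, 93, 92]
w11 206 [92, 90, 90, 89, 89, 88, 89, 91, 91, 79, 65, 58, 55, 53, 55, 56, 73, 90, 91, 90, 92, 91, 90, 92, 89, 90, 94, 91]
w11 210 [90, 93, 90, 92, 90, 91, 92, 91, 88, 78, 61, 53, 50, 54, 53, 57, 74, 89, 87, 91, 88, 91, 93, 90, 92, 87, 92, 92]
w11 214 [87, 91, 92, 91, 88, 89, 90, 88, 90, 78, 62, 52, 53, 55, 57, 58, 72, 87, 90, 90, 89, 93, 90, 90, 89, 92, 89, 89]
w11 218 [89, 89, 90, 89, 89, 91, 94, 90, 87, 77, 58, 52, 51, 54, 54, 56, 71, 87, 90, 90, 93, 92, 91, 90, 93, 91, 90, 91]
```

Emit:
step_arm([
  {"delta_pos": [0.001, 0.0005, 0.01], "turn": [0, 0, 0], "hand": 0.0},
  {"delta_pos": [0.001, 0.0005, 0.025], "turn": [0, 0, 0], "hand": 0.0},
  {"delta_pos": [0.001, 0.0005, 0.035], "turn": [0, 0, 0], "hand": 0.0},
  {"delta_pos": [0.001, 0.0005, 0.035], "turn": [0, 0, 0], "hand": 0.0},
  {"delta_pos": [0.001, 0.0005, 0.035], "turn": [0, 0, 0], "hand": 0.0},
])

```text
time_s: 24.58
ee_pos: [0.4579, 0.2676, 0.3137]
tool_rot: [0.219, 3.134, -0.0]
force: [0.1, -0.4, -0.4]
grip_width: 0.0165
gripper_force: 118.3
```

Emit:
step_arm([
  {"delta_pos": [0, -0.0006, 0.006], "turn": [0, 0, 0], "hand": 0.0},
  {"delta_pos": [0, -0.0006, 0.012], "turn": [0, 0, 0], "hand": 0.0},
  {"delta_pos": [0, -0.0006, 0.018], "turn": [0, 0, 0], "hand": 0.0},
  {"delta_pos": [0, -0.0006, 0.024], "turn": [0, 0, 0], "hand": 0.0},
])

```text
time_s: 25.08
ee_pos: [0.4577, 0.267, 0.2892]
tool_rot: [-0.219, -3.134, 0.0]
force: [-0.2, -0.3, -1.3]
grip_width: 0.0167
gripper_force: 118.3
```

Emit:
step_arm([
  {"delta_pos": [0, 0, 0.008], "turn": [0, 0, 0], "hand": 0.0},
  {"delta_pos": [0, 0, 0.016], "turn": [0, 0, 0], "hand": 0.0},
  {"delta_pos": [0, 0, 0.024], "turn": [0, 0, 0], "hand": 0.0},
  {"delta_pos": [0, 0, 0.03], "turn": [0, 0, 0], "hand": 0.0},
  {"delta_pos": [0, 0, 0.034], "turn": [0, 0, 0], "hand": 0.0},
  {"delta_pos": [0, 0, 0.036], "turn": [0, 0, 0], "hand": 0.0},
  {"delta_pos": [0, 0, 0.038], "turn": [0, 0, 0], "hand": 0.0},
  {"delta_pos": [0, 0, 0.0395], "turn": [0, 0, 0], "hand": 0.0},
  {"delta_pos": [0, 0, 0.0395], "turn": [0, 0, 0], "hand": 0.0},
])

```text
time_s: 26.2
ee_pos: [0.4577, 0.267, 0.2502]
tool_rot: [-0.219, -3.134, -0.0]
force: [-0.9, -0.0, -1.4]
grip_width: 0.0164
gripper_force: 118.3
```

Not touching down yet. I'll go another 1.5 mm.

Emit:
step_arm([
  {"delta_pos": [0, 0, 0.0005], "turn": [0, 0, 0], "hand": 0.0},
  {"delta_pos": [0, 0, 0.001], "turn": [0, 0, 0], "hand": 0.0},
  {"delta_pos": [0, 0, 0.0015], "turn": [0, 0, 0], "hand": 0.0},
  {"delta_pos": [0, 0, 0.0015], "turn": [0, 0, 0], "hand": 0.0},
])

```text
time_s: 26.7
ee_pos: [0.4577, 0.2669, 0.2493]
tool_rot: [0.219, 3.134, 0.0]
force: [-2.5, -1.6, 7.6]
grip_width: 0.0167
gripper_force: 119.6
```

The blade is seated, with 7.6 N pushing up. I'm easing the grip and opening.

Emit:
step_arm([
  {"delta_pos": [0, 0, 0], "turn": [0, 0, 0], "hand": 0.0},
  {"delta_pos": [0, 0, 0], "turn": [0, 0, 0], "hand": 0.0},
  {"delta_pos": [0, 0, 0], "turn": [0, 0, 0], "hand": 0.022},
  {"delta_pos": [0, 0, 0], "turn": [0, 0, 0], "hand": 0.04},
  {"delta_pos": [0, 0, 0], "turn": [0, 0, 0], "hand": 0.06},
  {"delta_pos": [0, 0, 0], "turn": [0, 0, 0], "hand": 0.06},
  {"delta_pos": [0, 0, 0], "turn": [0, 0, 0], "hand": 0.06},
], grip_force=20)

```text
time_s: 27.58
ee_pos: [0.4578, 0.267, 0.2486]
tool_rot: [-0.219, -3.134, 0.0]
force: [-0.6, -1.4, -0.8]
grip_width: 0.0601
gripper_force: 0.0
```

Emit:
step_arm([
  {"delta_pos": [0, 0, -0.01], "turn": [0, 0, 0], "hand": 0.06},
  {"delta_pos": [0, 0, -0.04], "turn": [0, 0, 0], "hand": 0.06},
  {"delta_pos": [0, 0, -0.09], "turn": [0, 0, 0], "hand": 0.06},
  {"delta_pos": [0, 0, -0.14], "turn": [0, 0, 0], "hand": 0.06},
  {"delta_pos": [0, 0, -0.155], "turn": [0, 0, 0], "hand": 0.06},
  {"delta_pos": [0, 0, -0.155], "turn": [0, 0, 0], "hand": 0.06},
  {"delta_pos": [0, 0, -0.155], "turn": [0, 0, 0], "hand": 0.06},
  {"delta_pos": [0, 0, -0.155], "turn": [0, 0, 0], "hand": 0.06},
])

```text
time_s: 28.58
ee_pos: [0.4575, 0.2669, 0.4023]
tool_rot: [-0.219, -3.132, 0.003]
force: [0.1, -0.5, 0.6]
grip_width: 0.0602
gripper_force: 0.0
```

```bash
python3 - <<'E'
from h import *
from bench import bot,get_image
o=bot.get_obs();d=get_image('wrist');print(o['ee_pos'],o['force'],o['time_s'])
o1,d1=pickle.load(open('w1.pkl','rb'));print(o1['ee_pos'])
i=np.hstack([cv2.resize(x['pixels'][130:235,255:375],None,fx=3.3,fy=3.3,interpolation=2) for x in(d1,d)]);cv2.imwrite('pics/end.png',i[:,:,::-1])
E
```

```text
[0.457504   0.26687351 0.40232561] [ 0.10371192 -0.5355314   0.60884084] 28.575
[0.45453081 0.26702975 0.40465196]
```

View pics/end.png

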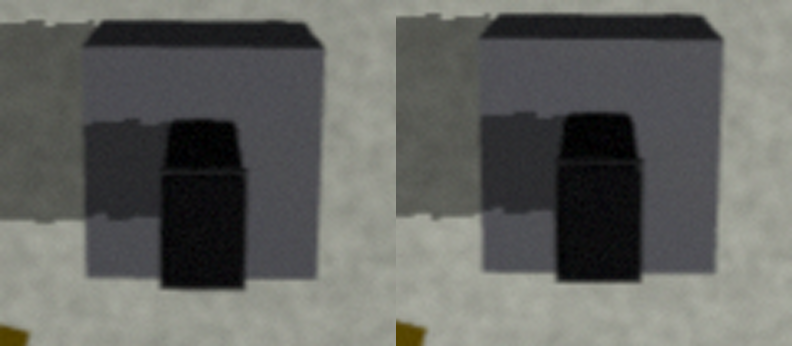

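The side-by-side views (start on the left, now on the right) show the blade handle standing on the stand exactly as it did at the start, at about (200,205) and (598,198). I'm handing in.

```bash
python3 -c "
from bench import bot
print(bot.sign_off())"
```

```text
the job is handed in; nothing more can be done
None
```

The job is handed in: three strokes on the star wheel brought the pad onto the glass with its spring pressed in about 4.9 mm by camera estimate, and the blade is back upright and fully down in its stand (finished at about 28.6 s; the hand-in returned no verdict).

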